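# Load a lock bar against the hidden stop and clamp it

### The job

Load the long flat-sided aluminium bar into the stop jig for cutting: slide it, narrow nose first, into the blind slot until it is fully home against the stop hidden inside, pressing only gently so that the stop keeps its setting. Then, leaving the bar home, swing the clamp lever on top of the jig all the way round to its closed end. Let go of everything and leave the other things on the bench where they are.

Things in the scene. Friction and masses are not known exactly. Their poses are not given: they have to be found in the camera images.
- bar_mid (a point): Centre of the loose flat-sided aluminium lock bar: 165 mm long (its x), 16 wide (y), 20 high (z), 0.11 to 0.20 kg, lying flat on the bench, so this point starts 10 mm above it. x points to the nose, whose last 12 mm is only 11 wide and 15 high; the tail end is plain with a small dark mark on top. The jig's slot admits it only if it is held near the tail.
- bar_nose (a point): Middle of the end face of the bar's nose, 82.5 mm along the bar's x axis from its centre.
- jig: Heavy steel jig fixed to the bench. Origin on the bench plane under the middle of the slot mouth; x points into the slot, away from the robot, y left, z up. The block runs from x = 0 to 140 mm, 70 mm wide, 62 mm high, on a 6 mm base plate 100 mm wide (x = -12 to 163 mm). Guide lips flare out to 15 mm in front of the mouth: one each side to y = +-22 mm, one below the slot floor.
- slot_mouth (a point): Centre of the slot opening in the plane of the mouth, 41.5 mm above the bench; axes as the jig. Slot 19 mm wide; floor 30 mm and roof 53 mm above the bench. The unseen stop is solid, 82 to 118 mm in from the mouth, different each time: the bar when home stands 47 to 83 mm out. Put no more than 15 N on it, or its setting shifts. Friction keeps the bar in when let go.
- feeler (a joint): Travel of a hidden spring feeler in front of the stop face, m: 0 untouched, 0.006 when the bar is home on the stop. Too weak to feel (under 0.3 N); it springs back if the bar is drawn away. Resistance felt at the end is the solid stop itself.
- clamp (a joint): Angle of the clamp lever, rad: 0 to 0.25 at the start (open; at 0 it points to the jig's +y), 1.57 closed at its end stop (pointing to the jig's +x). Turns clockwise seen from above about an upright axis at x = 45 mm, y = 0 of the jig. Stiff, about 1.5 N at the knob; stays where it is left.
- clamp_knob (a point): Centre of the upright round black knob at the end of the clamp lever: 16 mm diameter, from 75 to 101 mm above the bench (this point at 88 mm), 55 mm from the lever's axis. The lever arm's top, 75 mm above the bench, lies under it.
- rod: Bystander: plain round steel rod, 18 mm diameter, 80 mm long, lying down, beside the bar; not the bar. The robot must not move it.
- rim_cylinder: Bystander: brass lock cylinder, a cone 52 mm across and 38 mm high, standing near the jig. Origin at the underside centre.
- padlock: Bystander: brass padlock lying flat, 45 x 42 x 22 mm with a steel shackle. Origin at the underside centre.
- car_key: Bystander: car key, black head, lying flat, 10 mm high. Origin at the underside centre.
- pin_vial: Bystander: small clear vial with white cap, 28 mm across, 62 mm high, standing. Origin at the underside centre.

How it is judged:
On the way, in this order (a step that is already met when the one before it is completed fails the run):
1. the bar is in the slot, fully home on the hidden stop (within 2 mm) (value of joint feeler above 0.004 m and x of bar_nose in the frame of jig above 0.075 m and angle between the x axis of bar_mid and the x axis of jig, either way round below 0.08 rad), for 0.2 s.
2. the clamp lever is closed with the bar still home (all of step 1 and value of joint clamp above 1.35 rad), for 0.2 s.
At the end, for the whole second after the job is handed in: The bar lies in the slot, nose in, within 2 mm of the hidden stop (feeler pushed back more than 4 mm of its 6) and along the slot to 0.08 rad, at rest; the clamp lever stands beyond 1.35 rad of its 1.57 (all of step 2 and linear speed of bar below 0.02 m/s); the robot touches nothing.
It fails at once if the stop was forced (more than 15 N from the bar) (contact force between bar and stop_block above 15 N).
It fails at once if a bystander was moved more than 30 mm (distance of any of rod, rim_cylinder, padlock, car_key, pin_vial from where it was at the start of the episode above 0.03 m).
It also fails if it takes over 51 s, if anything falls off the work surface, if the arm or the gripper's body presses on something with over 40 N, if the wrist force passes 120 N, or if a joint passes its speed limit or range.

### The arm

A 7-joint arm with a two-finger parallel gripper is mounted at the origin on the work surface. World frame = base frame: x ahead of the robot, y to its left, z up, the work surface at z = 0. Lengths are in m, angles in rad, forces in N, time in s.
With the tool pointing down it reaches from about 0.425 to 0.875 m from the base axis. Payload 4.7 kg.
Tool frame: the origin (TCP) lies at the very end of the fingers, on their centre line; the grasp point (between the pads) lies 19 mm behind it; z points along the fingers, y is the line along which they close (so a half turn about z gives the same grasp; the last joint's range is limited). The gripper opens to 87 mm and grips with 3 to 60 N. Pads are 19 mm wide; open, the fingers measure 117 mm over their backs; the gripper's body (75 mm by 190 mm) begins 51 mm behind the grasp point.
Start: joints at [1.363, 0.321, -0.07, 1.45, 0.023, 1.371, -0.057], TCP at [0.143, -0.634, 0.223] pointing down, gripper open.
Joint ranges: [-2.86, 2.86], [-0.3, 2.09], [-1.38, 1.24], [0.06, 2.45], [-1.56, 4.7], [0.09, 2.05], [-2.69, 2.69]. Speed limits (rad/s): [2.57, 2.57, 3.14, 3.14, 3.14, 3.14, 3.14].

### API

Orientations are given as a rotation vector (axis times angle).
In Python, from bench import ctrl, imaging, ticket gives the robot as it stands.
- The arm moves only by the tool jog_arm, never from a script. Its argument "rows" is text: rows parted by semicolons, each of 7 numbers parted by spaces: the shift along the tool's x, y, z in cm, then the turn, a rotation vector about the tool's x, y, z in rad, then the closure, from -1 (fully open) to 1 (shut), so that 0 is half open. A call has 1 to 5 rows; each row shifts and turns the commanded pose from where the row before left it, along the tool's axes as they then stand; what a row does not reach is not made up. A row lasts 1/8 s, in which the tool goes at most 62.5 mm and 10.7 degrees, less where a joint would pass 70% of its speed; a pose out of reach is approached as far as the arm can. A call with a gripper value outside its range is refused whole. The fingers move at their own pace and stop on an object; "force" is the grip in N (left out, the last holds). Time passes only in rows, so rows that do not move let the fingers close. It gives the time, the measured TCP pose, the force, the opening and the grip force at its end, in the units of the state.
- ctrl.get_state(): the state, without advancing time (a new reading comes with each control period).
- imaging.get_image(name): name is "scene" or "top" or "wrist"; returns a dict with "img" (420x560x3 uint8, blue, green, red), "vertical_fov" (degrees; the focal length in pixels is half the picture's height over the tangent of half this angle, whatever the lens; pixels are square), "cx", "cy" (the principal point, pixels), "origin" and "orientation" of the camera in the world. Camera axes: x right, y down, z forward; pixel columns grow to the right and rows downward; lengths in m; the calibration is good to about 2 mm. A picture is of the moment at which its call begins. There is no depth.
- ticket.close_job(): hands the job in; it is judged then, once.
The state is a dict: "time": time; "joint_positions": joint angles; "qd": joint speeds; "joint_torque": joint torques, N m; "position": TCP position; "tool_rot": TCP orientation; "ft_force": force on the tool from outside, world axes, zero at the start; "torque": the same for the moment, N m; "grip_width": opening from 0.0 (shut) to 1.0 (fully open); "grip_force": force on a finger pad.
Only numpy, scipy, OpenCV 4.12 (cv2) and the standard library are available. Lean on these libraries where they do the work, as an engineer would, in place of code of your own. Each camera call takes 0.05 s, during which the arm holds its last target. There are 200 camera calls.

## Working session

There is one attempt and no reset: what is moved stays moved. The work goes in short steps, Python scripts to look and compute and a tool call to move; the robot and the scene stay as the last step left them, time stands still between calls to the robot, and variables do not carry over. Pictures are saved under pics/ and viewed, at most 10 in all, crops included, and the job is handed in when it is done.

Besides the shell and the picture viewer there is one more tool, called after ">>>" by a JSON object that holds its "api" and its "payload", one argument or row to a line. jog_arm: Moves the arm, as the interface text tells. Its arguments: {"type":"object","properties":{"rows":{"type":"string"},"force":{"type":"number"}},"required":["rows"]}

```bash
mkdir -p pics; ls; cat > h.py <<'E'
import numpy as np,cv2,pickle
from scipy.spatial.transform import Rotation as R
from bench import ctrl,imaging,ticket
def rot(o):
    o=np.array(o,float)
    return o if o.shape==(3,3) else (R.from_rotvec(o).as_matrix() if o.size==3 else R.from_quat(o).as_matrix())
def snap(name,tag):
    d=imaging.get_image(name); cv2.imwrite(f'pics/{tag}.png',d['img']); pickle.dump(d,open(f'pics/{tag}.pkl','wb')); return d
def load(tag): return pickle.load(open(f'pics/{tag}.pkl','rb'))
def ray(d,u,v):
    f=d['img'].shape[0]/2/np.tan(np.radians(d['vertical_fov'])/2)
    r=rot(d['orientation'])@np.array([(u-d['cx'])/f,(v-d['cy'])/f,1]); return np.array(d['origin']),r
def px(d,u,v,z):
    o,r=ray(d,u,v); return o+r*(z-o[2])/r[2]
def proj(d,p):
    f=d['img'].shape[0]/2/np.tan(np.radians(d['vertical_fov'])/2)
    c=rot(d['orientation']).T@(np.array(p)-np.array(d['origin'])); return np.array([d['cx']+f*c[0]/c[2],d['cy']+f*c[1]/c[2]])
def tool(v):  # world vec -> tool cm
    return rot(ctrl.get_state()['tool_rot']).T@np.array(v)*100
E
python3 - <<'E'
from h import *
for n in ('top','scene'):
    d=snap(n,n+'0'); print({k:v for k,v in d.items() if k!='img'})
s=ctrl.get_state(); print(s)
E
```

```text
pics
{'vertical_fov': 52.27552188490669, 'cx': 283.4439108955209, 'cy': 214.50060742244648, 'origin': array([0.50834519, 0.01675678, 0.97561636]), 'orientation': array([-2.1951486 ,  2.16772432, -0.13802281])}
{'vertical_fov': 56.51503336950888, 'cx': 283.93079666163345, 'cy': 206.69195849700736, 'origin': array([1.05443838, 0.47062644, 0.69973452]), 'orientation': array([-1.04612058, -2.42884177,  1.04206974])}
{'time': 0.1, 'joint_positions': array([ 1.36308771,  0.32174414, -0.07012342,  1.45153767,  0.02263848,
        1.37081004, -0.05690958]), 'qd': array([-1.18221977e-03, -1.93662753e-03, -3.18735189e-05, -1.90091480e-03,
        1.05142220e-03, -5.12761700e-04,  8.23462671e-05]), 'joint_torque': array([ 4.40413978e-04, -4.92568588e+01, -4.05253004e-01, -3.13397491e+01,
       -6.41463278e-02,  3.94744158e-02,  1.10267974e-04]), 'position': array([ 0.1428506 , -0.63360374,  0.22158198]), 'tool_rot': array([-3.12060757e+00, -3.47613260e-01,  4.81827780e-04]), 'ft_force': array([-0.14933813,  0.88451507, -0.34839786]), 'torque': array([-0.02840958,  0.04613796,  0.02003521]), 'grip_force': 0.0, 'grip_width': 0.9982506650257081}
```

View pics/top0.png

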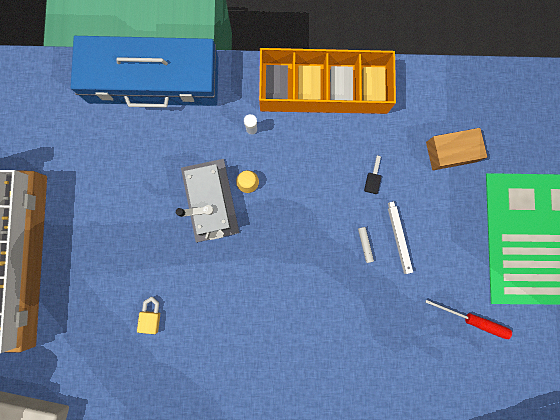

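View pics/scene0.png

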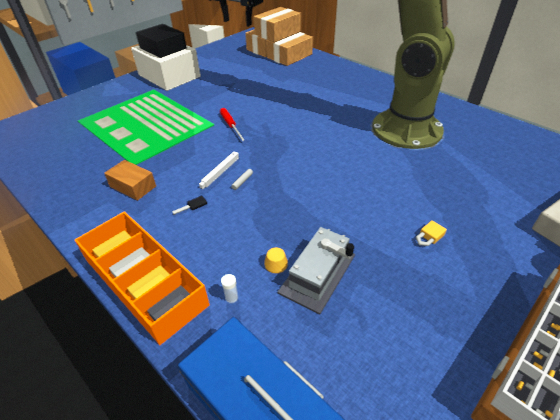

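Top: the bar runs from the nose at about (392,203) to the tail mark at about (408,270). The rod is at (366,245), and the jig at (210,200) has its mouth facing down the picture. The knob is at (180,212). I'll enlarge these for precise edges.

```bash
python3 - <<'E'
from h import *
d=load('top0'); im=d['img']
a=cv2.resize(im[150:250,165:265],(600,600),interpolation=cv2.INTER_CUBIC)[:, :400*1]
a=cv2.resize(im[150:250,168:258],None,fx=5,fy=5,interpolation=cv2.INTER_CUBIC)
b=cv2.resize(im[195:280,352:417],None,fx=5,fy=5,interpolation=cv2.INTER_CUBIC)
c=np.zeros((500,450+325,3),np.uint8); c[:,:450]=a; c[:425,450:]=b
cv2.imwrite('pics/c0.png',c)
E
```

```text
(no output)
```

View pics/c0.png

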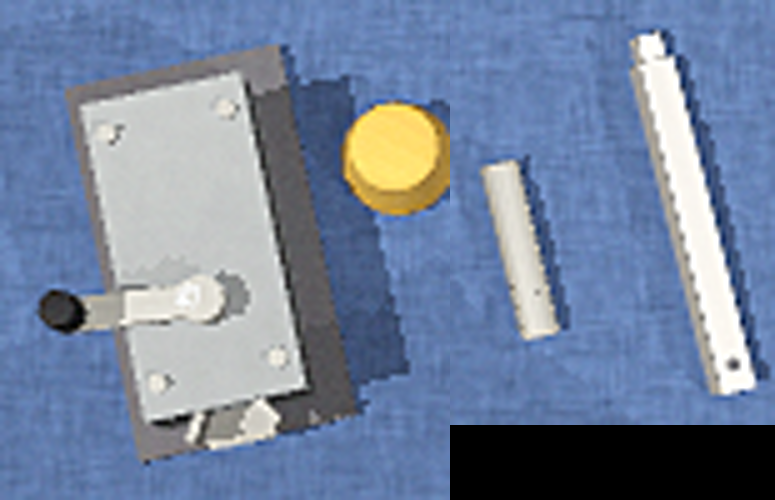

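The crop shows the bar's top face clearly, with the tail at about (737,388) and the nose at (650,36). The jig block's top corners are near (82,107), (240,72), (307,388) and (146,422). The knob is at (62,310).

```bash
python3 - <<'E'
from h import *
d=load('top0')
J=lambda u,v,z: px(d,168+u/5-.4,150+v/5-.4,z)
B=lambda u,v,z: px(d,352+(u-450)/5-.4,195+v/5-.4,z)
bl,br,fr,fl=[J(u,v,.062) for u,v in((82,107),(240,72),(307,388),(146,422))]
for a,b in((bl,br),(br,fr),(fr,fl),(fl,bl)): print(np.linalg.norm(a-b))
ax=(bl+br-fl-fr)[:2]; print('jig yaw',np.arctan2(ax[1],ax[0]),'mouth',(fl+fr)/2)
ps=[J(u,v,.006) for u,v in((68,92),(283,45),(360,412),(145,462))]
ax=(ps[0]+ps[1]-ps[2]-ps[3])[:2];print('plate yaw',np.arctan2(ax[1],ax[0]),np.linalg.norm(ax)/2,'ctr',np.mean(ps,0))
y=np.arctan2(ax[1],ax[0]); print('mouth by plate',np.mean(ps,0)[:2]-.0755*np.array([np.cos(y),np.sin(y)]))
k=J(62,309,.101);p=J(197,297,.08);print('knob',k,'pivot',p,np.linalg.norm((k-p)[:2]))
t=B(737,388,.02);n=B(650,36,.0175);e=(n-t)[:2];print('tail',t,'nose',n,np.linalg.norm(e),'yaw',np.arctan2(e[1],e[0]),'mark',B(734,364,.02))
print('rod',B(502,165,.015),B(541,335,.015))
print('cyl',J(395,155,.02))
for q in((360,178),):pass
E
```

```text
0.06941853790681435
0.14034374823248486
0.06960186544824033
0.13914490987865108
jig yaw 0.23079255719705877 mouth [0.56457977 0.14382246 0.062     ]
plate yaw 0.23126341517594734 0.17319820760463311 ctr [0.63802624 0.15931372 0.006     ]
mouth by plate [0.56453623 0.14200855]
knob [0.60057633 0.20650714 0.101     ] pivot [0.60864393 0.15496193 0.08      ] 0.05217274044189025
tail [ 0.47983732 -0.2887625   0.02      ] nose [ 0.63805207 -0.25263855  0.0175    ] 0.16228630754957632 yaw 0.22447434801523636 mark [ 0.49046015 -0.28760825  0.02      ]
rod [ 0.57858075 -0.18511524  0.015     ] [ 0.50235601 -0.2021458   0.015     ]
cyl [0.68115412 0.07707322 0.02      ]
```

```bash
python3 - <<'E'
from h import *
p=np.array(ctrl.get_state()['position']); print(tool(np.array([.4921,-.286,.10])-p))
E
```

```text
[ 41.71948206 -26.20210263  12.19800929]
```

>>> {"api": "jog_arm", "payload": {
  "rows": "4.17 -2.62 1 0 0 0 -1;4.17 -2.62 1 0 0 0 -1;4.17 -2.62 1 0 0 0 -0.5;4.17 -2.62 1 0 0 0 0;4.17 -2.62 1 0 0 0 0"
}}

```text
time: 0.72
position: [0.3184, -0.459, 0.1719]
tool_rot: [-3.122, -0.348, 0.0]
ft_force: [-0.1, 0.4, -0.2]
grip_width: 0.745
grip_force: 0.0
```

>>> {"api": "jog_arm", "payload": {
  "rows": "4.17 -2.62 1 0 0 0 0;4.17 -2.62 1 0 0 0 0;4.17 -2.62 1 0 0 0 0;4.17 -2.62 1 0 0 0 0;4.17 -2.62 1 0 0 0 0"
}}

```text
time: 1.35
position: [0.4928, -0.2856, 0.1219]
tool_rot: [-3.122, -0.347, 0.001]
ft_force: [0.0, 0.3, -1.1]
grip_width: 0.5
grip_force: 0.0
```

>>> {"api": "jog_arm", "payload": {
  "rows": "0 0 0 0 0 0 0;0 0 0 0 0 0 0"
}}

```text
time: 1.6
position: [0.4914, -0.2872, 0.1221]
tool_rot: [3.122, 0.348, -0.002]
ft_force: [-0.7, -0.5, 0.6]
grip_width: 0.495
grip_force: 0.0
```

```bash
python3 - <<'E'
from h import *
d=snap('wrist','w1'); s=ctrl.get_state(); print(s['position'],s['tool_rot'],d['origin'],tool(np.array([.4921,-.286,.004])-s['position']))
im=d['img'].copy()
for p in ([.4921,-.286,.02],[.4785,-.2891,.02],[.6389,-.2523,.0175]):
    cv2.circle(im,tuple(int(round(x)) for x in proj(d,p)),3,(0,0,255),1); print(proj(d,p))
cv2.imwrite('pics/w1b.png',im)
E
```

```text
[ 0.49108173 -0.28808333  0.12237171] [ 3.12204695e+00  3.44977943e-01 -1.67033435e-03] [ 0.56898581 -0.26972247  0.28304776] [ 0.15807502 -0.18608751 11.8369244 ]
[275.58562178 208.05589629]
[275.63698151 224.57091863]
[274.59217243  -6.43400845]
```

View pics/w1b.png

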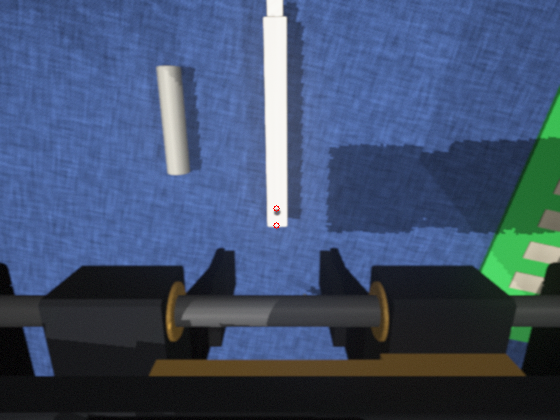

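The tail edge at (277,226) matches the projected (276,225), and the bar is centred. Descending now.

>>> {"api": "jog_arm", "payload": {
  "rows": "0.1 -0.1 3.5 0 0 0 0;0 0 3.5 0 0 0 0;0 0 2.7 0 0 0 0;0 0 1.5 0 0 0 0;0 0 0.5 0 0 0 0",
  "force": 20
}}

```text
time: 2.28
position: [0.492, -0.2865, 0.0051]
tool_rot: [-3.122, -0.345, 0.001]
ft_force: [0.4, 0.1, 0.0]
grip_width: 0.503
grip_force: 0.0
```

>>> {"api": "jog_arm", "payload": {
  "rows": "0 0 0 0 0 0 1;0 0 0 0 0 0 1;0 0 0 0 0 0 1;0 0 0 0 0 0 1;0 0 0 0 0 0 1",
  "force": 40
}}

```text
time: 2.9
position: [0.4933, -0.2859, 0.0062]
tool_rot: [3.121, 0.348, 0.001]
ft_force: [-0.6, 0.4, 4.1]
grip_width: 0.176
grip_force: 40.0
```

>>> {"api": "jog_arm", "payload": {
  "rows": "0 0 -2 0 0 0 1;0 0 -3 0 0 0 1;0 0 -3 0 0 0 1;0 0 0 0 0 0 1"
}}

```text
time: 3.4
position: [0.4949, -0.2866, 0.0889]
tool_rot: [3.118, 0.347, 0.007]
ft_force: [-0.1, -0.1, -0.5]
grip_width: 0.177
grip_force: 40.0
```

```bash
python3 - <<'E'
from h import *
d=snap('wrist','w2'); s=ctrl.get_state(); print(s['position'],s['tool_rot'],s['ft_force'],s['torque'],s['grip_width'])
E
```

```text
[ 0.49349967 -0.28600139  0.08698328] [3.12044373e+00 3.47361624e-01 2.84360293e-03] [-0.46890825  0.65363826 -1.91470231] [ 0.03129316  0.11106936 -0.0047137 ] 0.17932694134676005
```

View pics/w2.png

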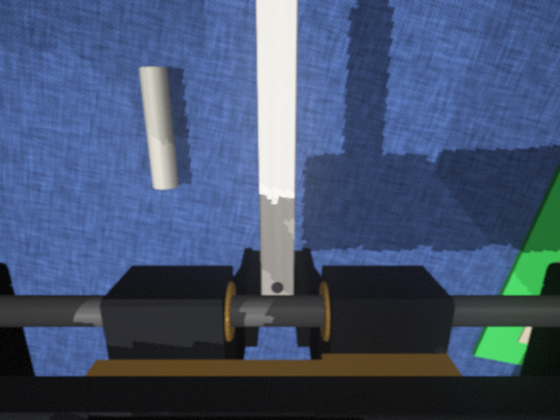

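The bar is held at the tail, with the mark at (277,287). Its edges are at about 257 and 298 on the top row and about 261 and 295 at v=280. I'll check pitch and yaw against a level-bar prediction.

```bash
python3 - <<'E'
from h import *
d=load('w2'); s=ctrl.get_state(); T=rot(s['tool_rot']); Rc=rot(d['orientation'])
print('cam in tool\n',T.T@Rc, T.T@(d['origin']-np.array(s['position'])))
g=cv2.cvtColor(d['img'],cv2.COLOR_BGR2HSV); 
rows=[]
for v in list(range(2,190,12))+[220,240]:
    r=d['img'][v,225:325,2].astype(float); r=cv2.GaussianBlur(r[None],(5,1),0)[0]; gr=np.gradient(r); l=225+gr[:60].argmax(); rr=225+gr[45:].argmin()+45; rows.append((v,l,rr))
print(rows)
c=rot(s['tool_rot'])
P=np.array(s['position'])
for z in (.0135,.0145,.0155):
  for x in (-.014,0,.04,.09,.12):
    a,b=[proj(d,P+T@np.array([x,y,-z])) for y in(-.008,.008)]
    print(z,x,a.round(1),b.round(1))
E
```

```text
cam in tool
 [[ 6.27990593e-04 -9.57223684e-01 -2.89348275e-01]
 [ 9.99996884e-01 -9.80231904e-05  2.49463646e-03]
 [-2.41628795e-03 -2.89348939e-01  9.57220640e-01]] [ 0.08008713  0.00041534 -0.16317266]
[(2, np.int64(255), np.int64(297)), (14, np.int64(256), np.int64(297)), (26, np.int64(256), np.int64(297)), (38, np.int64(256), np.int64(296)), (50, np.int64(256), np.int64(296)), (62, np.int64(256), np.int64(296)), (74, np.int64(257), np.int64(296)), (86, np.int64(257), np.int64(296)), (98, np.int64(257), np.int64(296)), (110, np.int64(257), np.int64(295)), (122, np.int64(257), np.int64(295)), (134, np.int64(258), np.int64(295)), (146, np.int64(258), np.int64(295)), (158, np.int64(258), np.int64(295)), (170, np.int64(258), np.int64(295)), (182, np.int64(258), np.int64(294)), (220, np.int64(260), np.int64(294)), (240, np.int64(260), np.int64(294))]
0.0135 -0.014 [259.1 304.9] [291.4 304.9]
0.0135 0 [258.7 279.5] [291.8 279.5]
0.0135 0.04 [257.4 199.5] [293.  199.5]
0.0135 0.09 [255.4  81. ] [294.7  81. ]
0.0135 0.12 [254.1  -2.6] [295.9  -2.5]
0.0145 -0.014 [259. 306.] [291.5 306. ]
0.0145 0 [258.6 280.5] [291.9 280.5]
0.0145 0.04 [257.3 200.1] [293.1 200.1]
0.0145 0.09 [255.3  80.8] [294.8  80.9]
0.0145 0.12 [253.9  -3.4] [296.   -3.3]
0.0155 -0.014 [258.9 307.2] [291.6 307.1]
0.0155 0 [258.5 281.5] [292.  281.5]
0.0155 0.04 [257.2 200.7] [293.2 200.7]
0.0155 0.09 [255.2  80.7] [294.9  80.7]
0.0155 0.12 [253.8  -4.2] [296.2  -4.1]
```

>>> {"api": "jog_arm", "payload": {
  "rows": "0 -3 0 0 0 0 1;0 -4 0 0 0 0 1;0.1 -4 0 0 0 0 1;0.1 -4 0 0 0 0 1;0 -4 0 0 0 0 1"
}}

```text
time: 4.08
position: [0.4515, -0.0983, 0.0843]
tool_rot: [-3.121, -0.348, 0.004]
ft_force: [1.1, 0.3, -1.7]
grip_width: 0.177
grip_force: 40.0
```

>>> {"api": "jog_arm", "payload": {
  "rows": "0.1 -4 0 0 0 0 1;0.1 -4 0 0 0 0 1;0 -4 0 0 0 0 1;0.1 -4 0 0 0 0 1;0 -3 0 0 0 -0.01 1"
}}

```text
time: 4.7
position: [0.4124, 0.0876, 0.0845]
tool_rot: [-3.12, -0.366, 0.004]
ft_force: [0.1, -0.3, -1.2]
grip_width: 0.181
grip_force: 40.0
```

>>> {"api": "jog_arm", "payload": {
  "rows": "0 -2 0 0 0 0 1;0 0 0 0 0 0 1;0 0 0 0 0 0 1"
}}

```text
time: 5.08
position: [0.4091, 0.1046, 0.0849]
tool_rot: [3.12, 0.362, -0.002]
ft_force: [0.0, -0.4, -2.0]
grip_width: 0.18
grip_force: 40.0
```

```bash
python3 - <<'E'
from h import *
d=snap('top','t3'); 
for i in range(4):
  s=ctrl.get_state(); print(s['position'],R.from_rotvec(s['tool_rot']).as_matrix()[:,0]); d=snap('top','t3')
im=d['img']
y=.231;X=np.array([np.cos(y),np.sin(y)]);Y=np.array([-X[1],X[0]]);O=np.array([.5645,.143])
p=s['position'][:2]-O; print('grip in jig',p@X,p@Y)
cv2.imwrite('pics/t3c.png',cv2.resize(im[170:320,150:300],None,fx=4,fy=4,interpolation=cv2.INTER_CUBIC))
E
```

```text
[0.40933025 0.10450046 0.08503864] [ 0.97359254  0.22828995 -0.0011248 ]
[0.40947488 0.10450759 0.08514631] [ 9.73659198e-01  2.28006667e-01 -8.51705940e-04]
[0.409561   0.10464392 0.08526357] [ 9.73669040e-01  2.27965399e-01 -6.15002808e-04]
[0.40962734 0.10479198 0.0853556 ] [ 9.73620474e-01  2.28173169e-01 -4.20911521e-04]
grip in jig -0.15950668659093756 -0.001734869651408071
```

View pics/t3c.png

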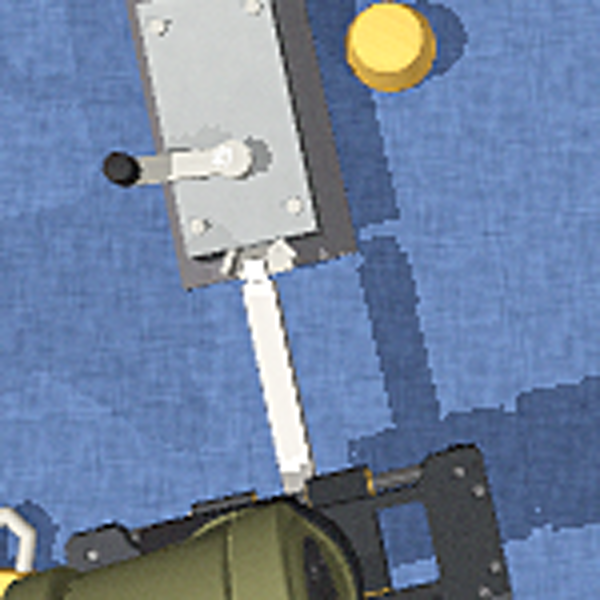

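The top view shows the nose tip at crop (255,262), between and above the side lips. The lips are at about (230,262) and (283,255).

```bash
python3 - <<'E'
from h import *
d=load('t3')
y=.231;X=np.array([np.cos(y),np.sin(y)]);Y=np.array([-X[1],X[0]]);O=np.array([.5645,.143])
f=lambda u,v,z:(lambda p:(p[:2]-O)@np.array([X,Y]).T)(px(d,150+u/4-.375,170+v/4-.375,z))
print('nose',f(255,262,.0975),'shoulder',f(258,284,.1),'tail part',f(293,462,.1))
print('block corners',f(188,256,.062),f(317,231,.062),'block back', f(134,0,.062),f(281,0,.062))
E
```

```text
nose [-0.01227347 -0.00253903] shoulder [-0.02377716 -0.00206807] tail part [-0.11537127 -0.00110845]
block corners [0.00141561 0.03578543] [-0.00033033 -0.03368099] block back [0.14305095 0.03670622] [ 0.12625774 -0.04044449]
```

>>> {"api": "jog_arm", "payload": {
  "rows": "0 -0.22 1.5 0 0 0 1;0 0 1.5 0 0 0 1;0 0 1.3 0 0 0 1;0 0 0.52 0 0 0 1;0 0 0 0 0 0 1"
}}

```text
time: 5.95
position: [0.4087, 0.1079, 0.0368]
tool_rot: [-3.12, -0.364, 0.002]
ft_force: [-0.4, -0.2, -1.2]
grip_width: 0.178
grip_force: 40.0
```

>>> {"api": "jog_arm", "payload": {
  "rows": "0.5 0 0 0 0 0 1;0.5 0 0 0 0 0 1;0.5 0 0 0 0 0 1;0.4 0 0 0 0 0 1;0 0 0 0 0 0 1"
}}

```text
time: 6.58
position: [0.4279, 0.1124, 0.0374]
tool_rot: [-3.12, -0.363, -0.0]
ft_force: [-0.2, -0.2, -1.8]
grip_width: 0.179
grip_force: 40.0
```

```bash
cat > st.py <<'E'
from h import *
y=.231;X=np.array([np.cos(y),np.sin(y)]);Y=np.array([-X[1],X[0]]);O=np.array([.5645,.143])
P=[];F=[];W=[]
for i in range(6):
    s=ctrl.get_state();P.append(s['position']);F.append(s['ft_force']);W.append(s['torque']);imaging.get_image('top')
p=np.mean(P,0);q=p[:2]-O;f=np.mean(F,0)
print(s['time'],'jig xy z mm',1e3*(q@X),1e3*(q@Y),1e3*p[2],'F jig',f[:2]@X,f[:2]@Y,f[2],'T',np.mean(W,0),'yaw',np.arctan2(*rot(s['tool_rot'])[1::-1,0]),s['grip_width'])
E
python3 st.py
```

```text
6.825 jig xy z mm -140.46172143124227 1.3718240610713908 37.26194562729535 F jig -0.09667821586815223 -0.09708345207689434 -1.4601708164250053 T [-0.0152021   0.0759028  -0.01994435] yaw 0.231861970040689 0.17822562496574965
```

>>> {"api": "jog_arm", "payload": {
  "rows": "0.3 0 0 0 0 0 1;0.3 0 0 0 0 0 1;0.3 0 0 0 0 0 1;0.3 0 0 0 0 0 1;0 0 0 0 0 0 1"
}}

```text
time: 7.5
position: [0.4394, 0.1151, 0.0373]
tool_rot: [-3.12, -0.363, 0.0]
ft_force: [-0.2, 0.6, -1.5]
grip_width: 0.181
grip_force: 40.0
```

```bash
python3 st.py
```

```text
7.75 jig xy z mm -128.43454765632495 1.3877683939525558 37.262339317535826 F jig -0.30465960203484216 0.1392439761854464 -1.4627288435922903 T [-0.01689415  0.08373243  0.00383058] yaw 0.231860713080274 0.17900107763228199
```

>>> {"api": "jog_arm", "payload": {
  "rows": "0.6 0 0 0 0 0 1;0.6 0 0 0 0 0 1;0.6 0 0 0 0 0 1;0.6 0 0 0 0 0 1;0 0 0 0 0 0 1"
}}

```text
time: 8.43
position: [0.4631, 0.1207, 0.0373]
tool_rot: [-3.12, -0.363, -0.0]
ft_force: [-0.2, 0.5, -1.6]
grip_width: 0.178
grip_force: 40.0
```

>>> {"api": "jog_arm", "payload": {
  "rows": "0.6 0 0 0 0 0 1;0.6 0 0 0 0 0 1;0.6 0 0 0 0 0 1;0.6 0 0 0 0 0 1;0 0 0 0 0 0 1"
}}

```text
time: 9.05
position: [0.4864, 0.1262, 0.0373]
tool_rot: [-3.12, -0.363, -0.0]
ft_force: [-0.2, -0.9, -1.4]
grip_width: 0.176
grip_force: 40.0
```

```bash
python3 st.py; python3 -c "
from h import *
snap('top','t4')"
```

```text
9.3 jig xy z mm -80.45836646366084 1.4549699423789157 37.236161489692456 F jig -0.13582415787357294 -0.1457183570443857 -1.4563690207481776 T [-0.00507473  0.07575794  0.00839032] yaw 0.23187604887088975 0.17852570182318764
```

>>> {"api": "jog_arm", "payload": {
  "rows": "0 0 0 0 0 0 1;0.2 0 0 0 0 0 1;0.2 0 0 0 0 0 1;0.2 0 0 0 0 0 1;0.1 0 0 0 0 0 1",
  "force": 8
}}

```text
time: 10.02
position: [0.4929, 0.1276, 0.0373]
tool_rot: [-3.12, -0.363, 0.0]
ft_force: [-0.5, -0.0, -0.7]
grip_width: 0.183
grip_force: 8.0
```

>>> {"api": "jog_arm", "payload": {
  "rows": "0.1 0 0 0 0 0 1;0.1 0 0 0 0 0 1;0.1 0 0 0 0 0 1;0 0 0 0 0 0 1"
}}

```text
time: 10.52
position: [0.4957, 0.1283, 0.0373]
tool_rot: [3.12, 0.363, 0.0]
ft_force: [0.1, 0.3, -1.9]
grip_width: 0.179
grip_force: 8.0
```

```bash
python3 st.py
```

```text
10.775 jig xy z mm -70.36103172048526 1.4058711813817666 37.31902861683508 F jig -0.08071542467934055 0.47482181934900514 -0.9228057249180507 T [-0.0032226   0.05414304  0.01081932] yaw 0.23187164273875793 0.18176209163604698
```

>>> {"api": "jog_arm", "payload": {
  "rows": "0.1 0 0 0 0 0 1;0.1 0 0 0 0 0 1;0.1 0 0 0 0 0 1;0.1 0 0 0 0 0 1"
}}

```text
time: 11.32
position: [0.4996, 0.1292, 0.0373]
tool_rot: [3.12, 0.363, -0.0]
ft_force: [-0.1, -0.9, -0.8]
grip_width: 0.181
grip_force: 8.0
```

>>> {"api": "jog_arm", "payload": {
  "rows": "0.1 0 0 0 0 0 1;0.1 0 0 0 0 0 1;0.1 0 0 0 0 0 1;0.1 0 0 0 0 0 1"
}}

```text
time: 11.82
position: [0.5035, 0.1301, 0.0373]
tool_rot: [3.12, 0.363, -0.0]
ft_force: [-0.7, -0.7, -0.2]
grip_width: 0.18
grip_force: 8.0
```

>>> {"api": "jog_arm", "payload": {
  "rows": "0.1 0 0 0 0 0 1;0.1 0 0 0 0 0 1;0.1 0 0 0 0 0 1;0.1 0 0 0 0 0 1"
}}

```text
time: 12.32
position: [0.5073, 0.131, 0.0373]
tool_rot: [3.12, 0.363, -0.0]
ft_force: [0.1, -0.1, -0.6]
grip_width: 0.18
grip_force: 8.0
```

>>> {"api": "jog_arm", "payload": {
  "rows": "0.1 0 0 0 0 0 1;0.1 0 0 0 0 0 1;0.1 0 0 0 0 0 1;0.1 0 0 0 0 0 1"
}}

```text
time: 12.82
position: [0.5113, 0.1319, 0.0373]
tool_rot: [3.12, 0.363, -0.0]
ft_force: [0.0, 0.6, -0.7]
grip_width: 0.182
grip_force: 8.0
```

>>> {"api": "jog_arm", "payload": {
  "rows": "0.1 0 0 0 0 0 1;0.1 0 0 0 0 0 1;0.1 0 0 0 0 0 1;0.1 0 0 0 0 0 1"
}}

```text
time: 13.32
position: [0.5119, 0.1321, 0.0363]
tool_rot: [3.119, 0.363, -0.011]
ft_force: [-8.8, -1.8, 3.2]
grip_width: 0.184
grip_force: 8.0
```

>>> {"api": "jog_arm", "payload": {
  "rows": "-0.1 0 0 0 0 0 1;0 0 0 0 0 0 1"
}}

```text
time: 13.58
position: [0.5119, 0.132, 0.0365]
tool_rot: [3.119, 0.363, -0.007]
ft_force: [-5.9, -1.1, -0.3]
grip_width: 0.181
grip_force: 8.0
```

```bash
python3 st.py
```

```text
13.825 jig xy z mm -53.74036544891416 1.3797159350274484 36.46195090370737 F jig -5.265665429391764 0.16105650431391755 0.29652324226264454 T [-0.30659592  1.30764357  0.01359772] yaw 0.23191889392383627 0.18295507139326966
```

>>> {"api": "jog_arm", "payload": {
  "rows": "-0.1 0 0 0 0 0 1;0 0 0 0 0 0 0.3;0 0 0 0 0 0 0.1;0 0 0 0 0 0 0;0 0 0 0 0 0 0"
}}

```text
time: 14.5
position: [0.5136, 0.1325, 0.0375]
tool_rot: [-3.12, -0.363, -0.001]
ft_force: [0.0, 0.9, 0.1]
grip_width: 0.477
grip_force: 0.0
```

>>> {"api": "jog_arm", "payload": {
  "rows": "0 0 -2 0 0 0 0;0 0 -4 0 0 0 0.3;0 0 -4 0 0 0 0.3;0 0 -4 0 0 0 0.3;0 0 0 0 0 0 0.3"
}}

```text
time: 15.12
position: [0.5158, 0.1335, 0.1822]
tool_rot: [3.12, 0.364, 0.013]
ft_force: [0.1, -0.9, 0.4]
grip_width: 0.35
grip_force: 0.0
```

```bash
python3 st.py; python3 - <<'E'
from h import *
a=snap('top','t5')['img'][150:260,160:270]; b=snap('wrist','w5')['img']
c=np.zeros((420,800,3),np.uint8); c[:,:380]=cv2.resize(b[:,90:470],(380,420)); c[:,380:]=cv2.resize(a,(420,420),interpolation=cv2.INTER_CUBIC)
cv2.imwrite('pics/c5.png',c)
E
```

```text
15.375 jig xy z mm -51.969485279964225 1.5202012727997252 178.52272934872724 F jig -0.31014358671955233 -0.3732126957757117 -0.41666849326944916 T [-0.01117318  0.0226432   0.00948003] yaw 0.23190172936636402 0.3519500104481007
```

View pics/c5.png

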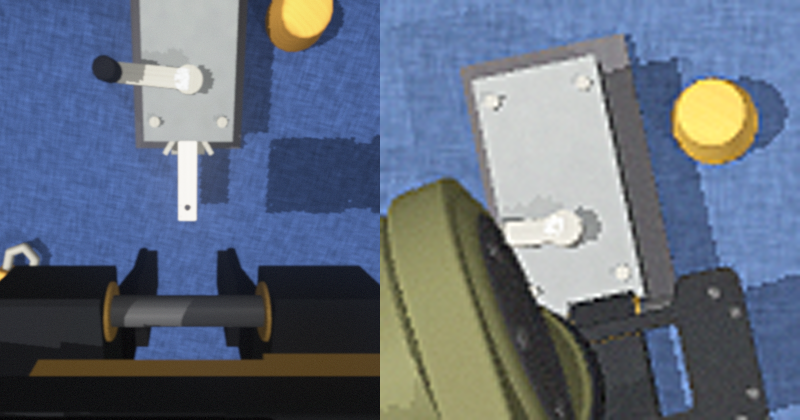

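The bar sits in the slot with its tail at wrist pixel (278,220). The knob is at wrist pixel (195,67) and the pivot at (278,77).

```bash
python3 - <<'E'
from h import *
y=.231;X=np.array([np.cos(y),np.sin(y)]);Y=np.array([-X[1],X[0]]);O=np.array([.5645,.143])
J=lambda p:(p[:2]-O)@np.array([X,Y]).T*1e3
d=load('w5'); s=ctrl.get_state()
print('tail',J(px(d,278,220,.0505)),'pivot',J(px(d,279,77,.08)),'block front',J(px(d,226,145,.062)),J(px(d,327,145,.062)))
im=d['img']; m=(im.max(2)<60).astype(np.uint8); m[250:]=0; m[:, :150]=0; m[:,240:]=0
n,l,st,c=cv2.connectedComponentsWithStats(m); print([(st[i],c[i]) for i in range(1,n) if st[i][4]>40])
print('knob', J(px(d,194,66,.101)),J(px(d,198,70,.088)))
print(s['position'],J(s['position']))
for a in (0,.1,.2):
  q=O+X*(.045+.055*np.sin(a))+Y*.055*np.cos(a); print(a,proj(d,[*q,.101]),proj(d,[*q,.075]))
E
```

```text
tail [-70.26458301   0.52084858] pivot [45.07253262  0.17452191] block front [-3.91966385 41.79783921] [ -3.79978224 -38.00703529]
[(array([184,  56,  27,  26, 535], dtype=int32), array([196.74205607,  68.99439252]))]
knob [50.01938639 54.35446149] [48.82034713 54.74286548]
[0.51261477 0.13227569 0.17645425] [-52.96238924   1.43972785]
0 [193.5346579   74.45987444] [201.99720539  77.52936225]
0.1 [193.36512838  65.19847546] [201.90096533  69.23309398]
0.2 [194.06599086  55.89555362] [202.58613599  60.91208783]
```

>>> {"api": "jog_arm", "payload": {
  "rows": "3 -1.5 0 0 0 0 0;4 -2 0 0 0 0 0;3.3 -1.8 0 0 0 0 0;0 0 3 0 0 0 0;0 0 0 0 0 0 0",
  "force": 6
}}

```text
time: 16.15
position: [0.5993, 0.207, 0.144]
tool_rot: [3.12, 0.364, -0.01]
ft_force: [0.5, -0.3, -0.0]
grip_width: 0.498
grip_force: 0.0
```

```bash
python3 st.py
```

```text
16.4 jig xy z mm 50.18233086414294 54.246634037980826 147.0509861665715 F jig -0.06216627136935821 0.08995642494834784 0.05603249559582685 T [0.01309772 0.01571718 0.01768807] yaw 0.23122121567226664 0.5017644791473863
```

Right over the knob. Descend to about 81 mm and close gently.

>>> {"api": "jog_arm", "payload": {
  "rows": "0 0 2.5 0 0 0 0;0 0 2.5 0 0 0 0;0 0 1.3 0 0 0 0;0 0 0.3 0 0 0 0;0 0 0 0 0 0 0"
}}

```text
time: 17.08
position: [0.6017, 0.2079, 0.0821]
tool_rot: [-3.12, -0.363, -0.002]
ft_force: [-0.1, -0.1, 0.5]
grip_width: 0.497
grip_force: 0.0
```

>>> {"api": "jog_arm", "payload": {
  "rows": "0 0 0 0 0 0 1;0 0 0 0 0 0 1;0 0 0 0 0 0 1;0 0 0 0 0 0 1"
}}

```text
time: 17.58
position: [0.6011, 0.2085, 0.0815]
tool_rot: [-3.119, -0.364, -0.001]
ft_force: [0.8, 1.9, 0.6]
grip_width: 0.18
grip_force: 6.0
```

```bash
python3 st.py; python3 -c "
import numpy as np
a=np.linspace(.09,1.6,17);p=np.c_[5.5*np.sin(a),5.5*np.cos(a)]
for q,w in zip(np.diff(p,axis=0),a[1:]):print(w.round(2),q[0].round(2),-q[1].round(2))"
```

```text
17.825 jig xy z mm 50.6887236430348 55.39872258632755 81.52610657852043 F jig 0.2987258377246698 1.7259153765215334 0.681979772246658 T [ 4.72325817e-01  6.15895526e-02 -1.24501887e-04] yaw 0.23242658456954524 0.18126199513185384
0.18 0.51 0.07
0.28 0.51 0.12
0.37 0.49 0.17
0.47 0.47 0.21
0.56 0.45 0.26
0.66 0.43 0.3
0.75 0.4 0.34
0.84 0.36 0.37
0.94 0.33 0.4
1.03 0.29 0.43
1.13 0.24 0.46
1.22 0.2 0.48
1.32 0.15 0.5
1.41 0.11 0.51
1.51 0.06 0.52
1.6 0.01 0.52
```

>>> {"api": "jog_arm", "payload": {
  "rows": "0.51 0.07 0 0 0 0 1;0.51 0.12 0 0 0 0 1;0.49 0.17 0 0 0 0 1;0.47 0.21 0 0 0 0 1;0.45 0.26 0 0 0 0 1"
}}

```text
time: 18.5
position: [0.6274, 0.2075, 0.0816]
tool_rot: [-3.117, -0.365, -0.003]
ft_force: [-0.2, 7.2, 0.4]
grip_width: 0.18
grip_force: 6.0
```

```bash
python3 st.py
```

```text
18.75 jig xy z mm 76.66324220091414 48.04709695842627 81.58287542692109 F jig 2.873451119123402 6.50276008485114 -0.09877037324978584 T [ 1.48696506 -0.17635356 -0.05932742] yaw 0.23250019031629798 0.17975433556737466
```

>>> {"api": "jog_arm", "payload": {
  "rows": "0.5 0.1 0 0 0 0 1;0.4 0.34 0 0 0 0 1;0.36 0.37 0 0 0 0 1;0.33 0.4 0 0 0 0 1"
}}

```text
time: 19.3
position: [0.6467, 0.1998, 0.0816]
tool_rot: [-3.116, -0.364, -0.006]
ft_force: [3.1, 8.3, -1.6]
grip_width: 0.177
grip_force: 6.0
```

```bash
python3 st.py
```

```text
19.55 jig xy z mm 93.69693331743663 35.864306710569515 81.67570621679297 F jig 5.9953178277640795 7.01253136262478 -2.1573646132549107 T [ 1.86286218 -0.92246389 -0.09514051] yaw 0.23215898258373602 0.18150842463604966
```

>>> {"api": "jog_arm", "payload": {
  "rows": "0.5 0.2 0 0 0 0 1;0.29 0.43 0 0 0 0 1;0.24 0.46 0 0 0 0 1;0.2 0.48 0 0 0 0 1"
}}

```text
time: 20.1
position: [0.6623, 0.1848, 0.0816]
tool_rot: [-3.12, -0.363, -0.005]
ft_force: [2.1, 4.6, 1.4]
grip_width: 0.178
grip_force: 6.0
```

```bash
python3 st.py
```

```text
20.35 jig xy z mm 105.04369018771098 17.108051720126884 81.59302031063515 F jig 4.448174499759089 2.817088296612235 0.29288908067556857 T [ 0.83251359 -0.78323746 -0.0738037 ] yaw 0.230430539630212 0.18331089693017535
```

>>> {"api": "jog_arm", "payload": {
  "rows": "0.15 0.5 0 0 0 0 1;0.08 0.5 0 0 0 0 1;0.03 0.5 0 0 0 0 1;0 0.3 0 0 0 0 1;0 0.1 0 0 0 0 1"
}}

```text
time: 21.02
position: [0.6675, 0.1676, 0.0814]
tool_rot: [-3.119, -0.364, -0.001]
ft_force: [2.1, 6.4, -0.0]
grip_width: 0.18
grip_force: 6.0
```

```bash
python3 st.py
```

```text
21.275 jig xy z mm 105.91040105726303 0.3545319124735359 81.36855450859616 F jig 2.9352212078797018 5.020601199590838 0.8934991026519389 T [ 1.21265749 -0.40840724 -0.08798219] yaw 0.2324184751895282 0.17606475673641261
```

>>> {"api": "jog_arm", "payload": {
  "rows": "0 -0.1 0 0 0 0 0.4;0 0 0 0 0 0 0.2;0 0 0 0 0 0 0;0 0 0 0 0 0 0"
}}

```text
time: 21.82
position: [0.6672, 0.1669, 0.0811]
tool_rot: [3.12, 0.362, -0.001]
ft_force: [-0.6, 0.5, 0.3]
grip_width: 0.478
grip_force: 0.0
```

>>> {"api": "jog_arm", "payload": {
  "rows": "0 0 -2 0 0 0 0;0 0 -4 0 0 0 0;-3 0 -4 0 0 0 0;-5 0 -1 0 0 0 0;-5 0 0 0 0 0 0"
}}

```text
time: 22.45
position: [0.5406, 0.1386, 0.1941]
tool_rot: [-3.12, -0.365, -0.006]
ft_force: [0.4, -0.7, -0.2]
grip_width: 0.498
grip_force: 0.0
```

>>> {"api": "jog_arm", "payload": {
  "rows": "-3 0 0 0 0 0 0;0 0 0 0 0 0 0;0 0 0 0 0 0 0"
}}

```text
time: 22.82
position: [0.5126, 0.1311, 0.1926]
tool_rot: [3.12, 0.363, 0.004]
ft_force: [0.1, -0.6, -0.2]
grip_width: 0.498
grip_force: 0.0
```

```bash
python3 st.py; python3 - <<'E'
from h import *
y=.231;X=np.array([np.cos(y),np.sin(y)]);Y=np.array([-X[1],X[0]]);O=np.array([.5645,.143])
d=snap('wrist','w6'); b=d['img']; a=snap('scene','s6')['img'][190:320,220:420]
print([proj(d,[*(O+X*u),z]) for u,z in((-.0703,.0505),(.1,.101),(.045,.08))])
c=np.zeros((420,800,3),np.uint8); c[:,:380]=b[:,90:470]; a=cv2.resize(a,(420,273)); c[:273,380:]=a
cv2.imwrite('pics/c6.png',c)
E
```

```text
23.075 jig xy z mm -53.39352195005924 0.4826863278373501 191.82675761321033 F jig -0.03295386964996682 -0.02096637897051609 0.1219444030291193 T [ 0.02166854 -0.00507258 -0.01162111] yaw 0.23217978280877027 0.5059800614762835
[array([277.68164287, 214.26840676]), array([278.39801582, -17.53976251]), array([278.08997948,  77.69735077])]
```

View pics/c6.png

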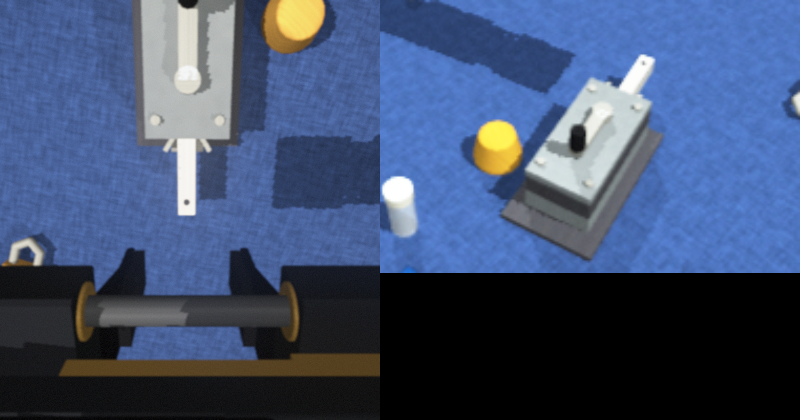

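The bar's tail is at wrist pixel (278,214), as predicted, so it hasn't moved. The lever points along the jig's +x and everything is released, so I'm handing in.

```bash
python3 -c "
from bench import ticket
print(ticket.close_job())"
```

```text
the job is handed in; nothing more can be done
None
```

The bar is home against the stop, pressed with about 9 N. The clamp lever is swung to its end stop, everything is released, and the job is handed in; no verdict came back.

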